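# Stack the type trays and spacing bars for storage

### The arm

A 6-joint arm with a two-finger parallel gripper is mounted at the origin on the work surface. World frame = base frame: x ahead of the robot, y to its left, z up, the work surface at z = 0. Lengths are in m, angles in rad, forces in N, time in s.
With the tool pointing down it reaches from about 0.3 to 0.875 m from the base axis. Payload 6.4 kg.
Tool frame: the origin (TCP) lies between the finger pads; the fingertips stand tip_extent ahead of it and the grasp point (between the pads) lies 5 mm behind it (tip_extent is the distance from the TCP to the fingertips, in m); z points along the fingers, y is the direction in which the jaws open and shut (so a half turn about z gives the same grasp; the last joint's range is limited). The gripper opens to 85 mm and grips with 20 to 120 N. Pads are 22 mm wide; open, the fingers measure 114 mm over their backs; the gripper's body (76 mm by 85 mm) begins 54 mm behind the grasp point. The pads swing forward as they close: fully open they stand 13 mm farther back than shut.
Start: joints at [-0.206, 0.181, 1.607, -0, 1.354, -0.206], TCP at [0.575, 0, 0.245] pointing down, gripper open.
Joint ranges: [-2.99, 2.99], [-0.89, 2.07], [0.3, 2.58], [-1.14, 4.28], [0, 2.63], [-3.12, 3.12]. Speed limits (rad/s): [2.57, 2.57, 3.01, 3.14, 3.14, 3.14].

### API

Orientations are given as a unit quaternion [w, x, y, z].
In Python, from bench import * gives the robot as it stands.
- The arm moves only by the shell command python3 -m jog 'ROWS'. ROWS is JSON, a list of rows, each a list of 3 entries, a list of its own where there are three numbers: the shift along the tool's x, y, z in mm, then the turn, a rotation vector about the tool's x, y, z in rad, then the opening, from 0 (shut) to 1 (fully open). A call has 1 to 20 rows; each row is the pose to reach, as a shift and turn from the pose measured when the call began, along the tool's axes at that moment; what a row does not reach only later rows make up. A row lasts 1/12 s, in which the tool goes at most 41.7 mm and 7.16 degrees, less where a joint would pass 70% of its speed; a pose out of reach is approached as far as the arm can. A call with a gripper value outside its range is refused whole. The fingers move at their own pace and stop on an object; the grip force is fixed at half the most. Time passes only in rows, so rows that repeat a pose let the fingers close. It gives the time, the measured TCP pose, the force and the opening at its end, in the units of the state.
- get_obs(): the state, without advancing time (a new reading comes with each control period).
- camera(name): name is "scene" or "side" or "wrist"; returns (picture, depth): 480x640x3 uint8, red, green, blue; 480x640 float32, m along the optical axis (not along the pixel's ray), 0 where there is no reading.
- get_calibration(name): a dict with "fx", "fy", "cx", "cy" (pixels), "k1" (the pictures are not rectified: a ray, as slopes to the right and down, at radius r is drawn at 1 + k1 r^2 times it, then the intrinsics apply), "world_from_camera" (4x4, takes a point from camera to world coordinates). Camera axes: x right, y down, z forward; pixel columns grow to the right and rows downward; lengths in m; the calibration is good to about 2 mm. A picture is of the moment at which its call begins: read the wrist's pose just before it. get_calibration takes no time and is no camera call; for the wrist camera it gives the pose at the moment of the call.
- hand_in(): hands the job in, once; it reports no verdict.
The state is a dict: "time_s": time; "q": joint angles; "dq": joint speeds; "joint_efforts": joint torques, N m; "eef_pos": TCP position; "eef_rot": TCP orientation; "wrist_force": force on the tool from outside, world axes, zero at the start; "torque": the same for the moment, N m; "opening": opening from 0.0 (shut) to 1.0 (fully open).
Only numpy, scipy, OpenCV 4.12 (cv2) and the standard library are available. Lean on these libraries where they do the work, as an engineer would, in place of code of your own. Each camera call takes 0.05 s, during which the arm holds its last target.

### The job

Put the finished job away in two neat stacks. On the green-lined board stack the three type trays, the long brown one at the bottom, the middle-sized blue one on it and the short cream one on top; on the red-lined board lay the long silver spacing bar and the short brass bar on top of it. Centre each piece and line it up lengthwise with what it lies on, keep the trays level so that no type spills, and leave the ink tin, the cup and the mallet where they are.

Things in the scene. Friction and masses are not known exactly. Their poses are not given: they have to be found in the camera images.
- long_tray: loose wooden type tray, 150 mm long (y), 54 wide (x), 30 high (z), brown wood, filled with small dark grey metal type. Its rim carries what is set on top, like a flat lid at 30 mm, and it is gripped across the 54 mm width. It weighs about 0.4 kg. Origin at the centre of its underside; z up, y along its length, x across; either way round is the same.
- middle_tray: loose wooden type tray, 120 mm long (y), 54 wide (x), 30 high (z), dark blue, filled with pale wooden letter blocks. Its rim carries what is set on top, like a flat lid at 30 mm, and it is gripped across the 54 mm width. It weighs about 0.3 kg. Origin at the centre of its underside; z up, y along its length, x across; either way round is the same.
- short_tray: loose wooden type tray, 90 mm long (y), 54 wide (x), 30 high (z), cream-white, filled with six dark brown wooden blocks. Its rim carries what is set on top, like a flat lid at 30 mm, and it is gripped across the 54 mm width. It weighs about 0.22 kg. Origin at the centre of its underside; z up, y along its length, x across; either way round is the same.
- long_bar: loose metal spacing bar, 120 mm long (y), 42 wide (x), 26 high (z), silver aluminium, with darker rectangles along its flat top. It is gripped across the 42 mm width. It weighs about 0.28 kg. Origin at the centre of its underside; z up, y along its length, x across; either way round is the same.
- short_bar: loose metal spacing bar, 80 mm long (y), 42 wide (x), 26 high (z), yellow brass, with darker rectangles along its flat top. It is gripped across the 42 mm width. It weighs about 0.26 kg. Origin at the centre of its underside; z up, y along its length, x across; either way round is the same.
- green_board: fixed flat storage board of pale wood, 176 mm long (y) by 76 wide (x) and 10 thick, no rim, covered with dark green lining: the stack's base. Origin at the centre of its underside; z up, y along its length, x across; either way round is the same.
- red_board: fixed flat storage board of pale wood, 146 mm long (y) by 68 wide (x) and 10 thick, no rim, covered with red lining: the stack's base. Origin at the centre of its underside; z up, y along its length, x across; either way round is the same.
- ink_tin: bystander: loose round ink tin, 72 mm across, 60 high, on the far side of the bench. Origin at the centre of its underside.
- stick_cup: bystander: loose clear cup, 68 mm across at the rim, with thin wooden sticks up to 140 mm high. Origin at the centre of its underside.
- mallet: bystander: loose wooden mallet lying on the left side of the bench; head 60 mm high and 90 long (y) about the origin, handle reaching 190 mm from the origin along its x. Origin under the centre of its head.
Not all that is in view belongs to the job. There is more than one size of the short_bar; the one meant has the size given above.

How it is judged:
At the end, for the whole second after the job is handed in: Green board, long, middle, short tray stacked in that order upwards; red board, long bar, short bar likewise. Each is centred within 12 mm on what it lies on, aligned lengthwise within 0.18 rad (either way round), seated within 5 mm of height, level within 0.1 rad, and at rest (horizontal distance between long_tray and green_board below 0.012 m and z of long_tray in the frame of green_board between 0.005 and 0.015 m and angle between the y axis of long_tray and the y axis of green_board, either way round below 0.18 rad and angle between each of long_tray, middle_tray, short_tray, long_bar, short_bar's own z axis and vertical below 0.1 rad and linear speed of each of long_tray, middle_tray, short_tray, long_bar, short_bar below 0.02 m/s and angular speed of each of long_tray, middle_tray, short_tray, long_bar, short_bar below 0.15 rad/s and horizontal distance between middle_tray and long_tray below 0.012 m and z of middle_tray in the frame of long_tray between 0.025 and 0.035 m and angle between the y axis of middle_tray and the y axis of long_tray, either way round below 0.18 rad and horizontal distance between short_tray and middle_tray below 0.012 m and z of short_tray in the frame of middle_tray between 0.025 and 0.035 m and angle between the y axis of short_tray and the y axis of middle_tray, either way round below 0.18 rad and horizontal distance between long_bar and red_board below 0.012 m and z of long_bar in the frame of red_board between 0.005 and 0.015 m and angle between the y axis of long_bar and the y axis of red_board, either way round below 0.18 rad and horizontal distance between short_bar and long_bar below 0.012 m and z of short_bar in the frame of long_bar between 0.021 and 0.031 m and angle between the y axis of short_bar and the y axis of long_bar, either way round below 0.18 rad); the robot touches nothing.
It fails at once if the ink tin is pushed more than 30 mm (distance of ink_tin from where it was at the start of the episode above 0.03 m).
It fails at once if the stick cup is pushed more than 30 mm (distance of stick_cup from where it was at the start of the episode above 0.03 m).
It fails at once if the mallet is pushed more than 30 mm (distance of mallet from where it was at the start of the episode above 0.03 m).
It fails at once if a type tray is tipped by more than about 30 degrees, spilling type (angle between any of long_tray, middle_tray, short_tray's own z axis and vertical above 0.52 rad).
It also fails if it takes over 122 s, if anything falls off the work surface, if the arm or the gripper's body presses on something with over 40 N, if the wrist force passes 120 N, or if a joint passes its speed limit or range.

## Working session

There is one attempt and no reset: what is moved stays moved. The work goes in short steps, Python scripts to look and compute and a shell command to move; the robot and the scene stay as the last step left them, time stands still between calls to the robot, and variables do not carry over. Pictures are saved under pics/ and viewed, and the job is handed in when it is done.

```bash
ls; mkdir -p pics
python3 - <<'E'
from bench import *
import cv2
o=get_obs();print(o)
for n in ("scene","side","wrist"):
    p,d=camera(n);cv2.imwrite(f"pics/{n}0.png",p[...,::-1]);c=get_calibration(n);print(n,c)
E
```

```text
pics
{'time_s': 0.0, 'q': array([-2.06284445e-01,  1.81502654e-01,  1.60801734e+00, -1.65399753e-05,
        1.35378719e+00, -2.06300129e-01]), 'dq': array([ 6.51475652e-04, -2.73887851e-03, -6.68619183e-04,  1.86118728e-05,
        1.20933223e-03,  1.16197364e-04]), 'joint_efforts': array([ 3.41415571e-04, -4.44869328e+01, -3.51340663e+01, -2.51131587e-04,
        9.11703974e-03,  3.43231875e-05]), 'eef_pos': array([5.74472309e-01, 1.31843182e-04, 2.44401201e-01]), 'eef_rot': array([-7.13070209e-04,  7.07099712e-01,  7.07113331e-01, -4.75917881e-04]), 'wrist_force': array([-0.79849986, -0.15046538,  0.45118474]), 'torque': array([-0.01364804, -0.00449309,  0.02151471]), 'opening': 1.001257180623069}
scene {'fx': 548.0912130663743, 'fy': 548.0912130663743, 'cx': 319.2045474725083, 'cy': 233.9533213298059, 'k1': -0.03810560881269747, 'world_from_camera': array([[-0.8961805 ,  0.36732404, -0.24886453,  0.884455  ],
       [ 0.44340102,  0.76167987, -0.47248207,  0.66881806],
       [ 0.01600109, -0.53377601, -0.84547451,  1.12522704],
       [ 0.        ,  0.        ,  0.        ,  1. 
[... 215 characters left out ...]
 -0.08433528],
       [-0.46785016,  0.457184  , -0.75637227,  1.2679387 ],
       [-0.01052523, -0.85863225, -0.51248402,  0.84355885],
       [ 0.        ,  0.        ,  0.        ,  1.        ]])}
wrist {'fx': 405.94907194832507, 'fy': 405.94907194832507, 'cx': 316.3112095506593, 'cy': 242.32730453156594, 'k1': -0.03431287672859179, 'world_from_camera': array([[ 9.99998226e-01,  1.01430831e-03, -1.58741163e-03,
         5.75800463e-01],
       [ 4.37486007e-04, -9.44670798e-01, -3.28019652e-01,
         8.46453385e-02],
       [-1.83229447e-03,  3.28018376e-01, -9.44669565e-01,
         3.74139833e-01],
       [ 0.00000000e+00,  0.00000000e+00,  0.00000000e+00,
         1.00000000e+00]])}
```

View pics/scene0.png

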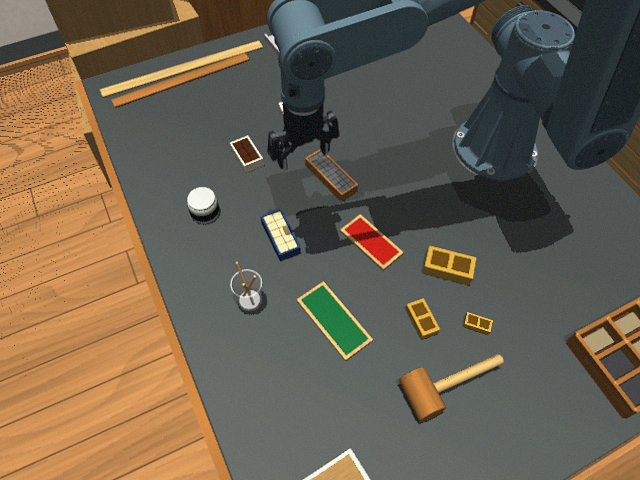

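View pics/side0.png

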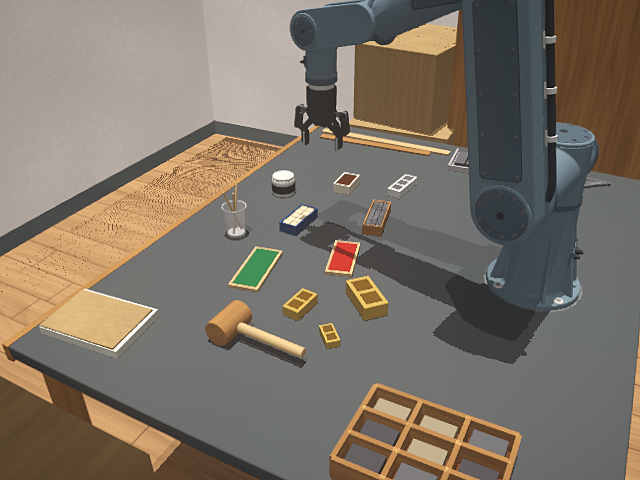

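View pics/wrist0.png

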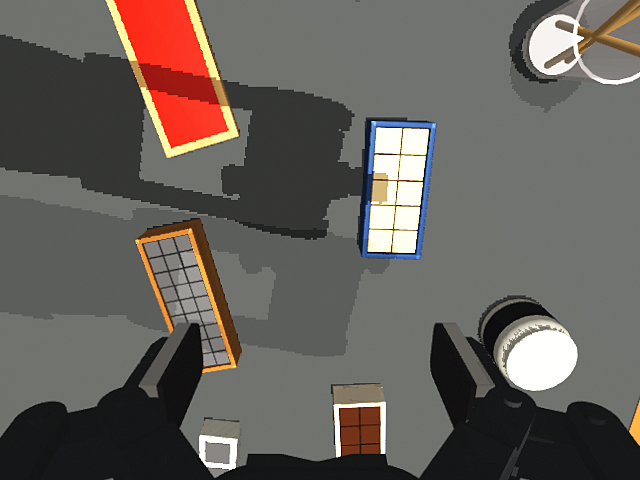

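Brass bars in the scene picture: (450,264) large, (423,318) medium and (478,322) small. I'll measure each one before choosing. In the side view the silver bar is at (402,185), the cream tray at (347,182) and the brown tray at (377,217).

```bash
cat > h.py <<'E'
from bench import *
import numpy as np, cv2
from scipy import ndimage
def cloud(n):
    c=get_calibration(n); p,d=camera(n)
    K=np.array([[c['fx'],0,c['cx']],[0,c['fy'],c['cy']],[0,0,1]])
    v,u=np.mgrid[0:480,0:640]
    # k1-only distortion
    uv=np.stack([u,v],-1).reshape(-1,1,2).astype(np.float64)
    s=cv2.undistortPoints(uv,K,np.array([c['k1'],0,0,0,0.])).reshape(480,640,2)
    P=np.concatenate([s*d[...,None],d[...,None]],-1)
    W=c['world_from_camera']; X=P@W[:3,:3].T+W[:3,3]
    X[d<=0]=np.nan
    return p,d,X
def rect(pts):
    (cx,cy),(w,h),a=cv2.minAreaRect((pts[:,:2]*1000).astype(np.float32))
    if w>h: w,h,a=h,w,a+90
    # a: angle of width axis x ; y(long)=a+90
    L=(a+90)%180
    return np.round([cx,cy,h,w,L],1)
E
cat > find.py <<'E'
from h import *
import sys
for n in sys.argv[1:]:
    p,d,X=cloud(n); z=X[...,2]
    cv2.imwrite(f"pics/{n}_{get_obs()['time_s']:.2f}.png",p[...,::-1])
    m=(z>0.006)&(z<0.16)&(X[...,0]>0.1)&(X[...,0]<1.1)&(abs(X[...,1])<0.7)
    # connected components, depth discontinuity aware
    lab,k=ndimage.label(m)
    for i in range(1,k+1):
        q=lab==i
        if q.sum()<150: continue
        pts=X[q]; zt=np.percentile(pts[:,2],95)
        t=pts[pts[:,2]>zt-0.006]
        v,u=np.nonzero(q)
        print(n,(int(u.mean()),int(v.mean())),'n',len(t),'ztop',round(zt*1e3,1),'cx cy L W yaw',rect(t),p[q].mean(0).astype(int))
E
python3 find.py scene side wrist
```

```text
scene (185, 72) n 1627 ztop 12.9 cx cy L W yaw [ 649.8 -635.4  481.9   90.5    1.5] [202 153  88]
scene (246, 153) n 435 ztop 33.4 cx cy L W yaw [ 620.8 -255.3   96.7   55.6   93.5] [118  98  80]
scene (331, 174) n 764 ztop 33.5 cx cy L W yaw [ 451.  -100.   151.5   56.7  102.7] [97 83 67]
scene (202, 204) n 442 ztop 63.4 cx cy L W yaw [ 781.5 -140.4   64.8   64.2   90.1] [161 162 156]
scene (280, 233) n 758 ztop 33.9 cx cy L W yaw [642.3   9.1 123.8  54.5  87.5] [156 156 134]
scene (371, 241) n 1219 ztop 16.1 cx cy L W yaw [451.8 116.6 147.3  70.1 105.4] [193  77  50]
scene (449, 264) n 936 ztop 41.5 cx cy L W yaw [327.1 258.1 109.2  61.3 137.4] [151 114  40]
scene (246, 287) n 63 ztop 119.7 cx cy L W yaw [779.2 133.2  55.4  31.9 113.8] [133 129 121]
scene (334, 320) n 2303 ztop 15.3 cx cy L W yaw [624.9 257.1 177.   77.3 100.7] [ 88 142  80]
scene (422, 318) n 583 ztop 30.9 cx cy L W yaw [452.6 343.5  81.1  42.7  83.2] [157 119  43]
scene (477, 322) n 317 ztop 23.3 cx cy L W yaw [347.3 405.2  58.7  32.6 133.7] [154 117  42]
scene (609, 361) n 1080 ztop 52.7 cx cy L W yaw [148.4 611
[... 1594 characters left out ...]
.   96.1  90. ] [140 111  82]
wrist (174, 71) n 12351 ztop 12.7 cx cy L W yaw [456.9 109.9 129.8  69.1 105.7] [235  88  56]
wrist (586, 41) n 794 ztop 92.2 cx cy L W yaw [764.  123.1  56.5  42.3 107.2] [158 147 136]
wrist (395, 187) n 8313 ztop 31.4 cx cy L W yaw [644.6  10.2 120.6  54.5  88.3] [183 189 192]
wrist (189, 288) n 6744 ztop 31.5 cx cy L W yaw [453.3 -99.6 150.7  54.6 102.2] [137 113  88]
wrist (527, 344) n 3325 ztop 61.8 cx cy L W yaw [ 782.8 -139.3   65.6   64.9  119.5] [177 176 172]
wrist (358, 420) n 2688 ztop 31.5 cx cy L W yaw [ 622.1 -249.1   76.5   53.5   93.4] [142 105  84]
wrist (219, 446) n 1398 ztop 28.5 cx cy L W yaw [ 464.1 -291.4   62.3   42.    83.6] [172 169 164]
```

```bash
cat > go.py <<'E'
# usage: go.py x y z(mm) yaw_of_tool_x(deg): prints shift (mm, tool axes) and rotvec for jog
from h import *
import sys
from scipy.spatial.transform import Rotation as R
x,y,z,yaw=map(float,sys.argv[1:5])
o=get_obs(); q=o['eef_rot']; Rc=R.from_quat([q[1],q[2],q[3],q[0]])
M=Rc.as_matrix()
best=None
for k in (0,180):
    a=np.radians(yaw+k); tx=np.array([np.cos(a),np.sin(a),0]); tz=np.array([0,0,-1.])
    T=R.from_matrix(np.stack([tx,np.cross(tz,tx),tz],1)); rv=(Rc.inv()*T).as_rotvec()
    if best is None or np.linalg.norm(rv)<np.linalg.norm(best): best=rv
s=M.T@(np.array([x,y,z])-o['eef_pos']*1000)
print('shift',np.round(s,1),'turn',np.round(best,3),'| now',np.round(o['eef_pos']*1000,1),'yaw',round(np.degrees(np.arctan2(M[1,0],M[0,0])),1),'t',round(o['time_s'],2),'q',np.round(o['q'],2),'open',round(o['opening'],3),'F',np.round(o['wrist_force'],1))
E
python3 go.py 520 150 300 90
python3 - <<'E'
import bench,cv2
print([k for k in dir(bench) if not k.startswith('__')], getattr(bench,'tip_extent',None))
p=cv2.imread('pics/scene0.png')[230:350,400:510]
cv2.imwrite('pics/crop_brass.png',cv2.resize(p,None,fx=5,fy=5))
E
```

```text
shift [149.9 -54.9 -55. ] turn [-0.001 -0.     0.   ] | now [5.748e+02 1.000e-01 2.450e+02] yaw 90.0 t 0.3 q [-0.21  0.18  1.61  0.    1.35 -0.21] open 0.998 F [-0.2 -0.1  0.2]
['MotionError', 'camera', 'get_calibration', 'get_obs', 'hand_in', 'tip_extent'] 0.014
```

View pics/crop_brass.png

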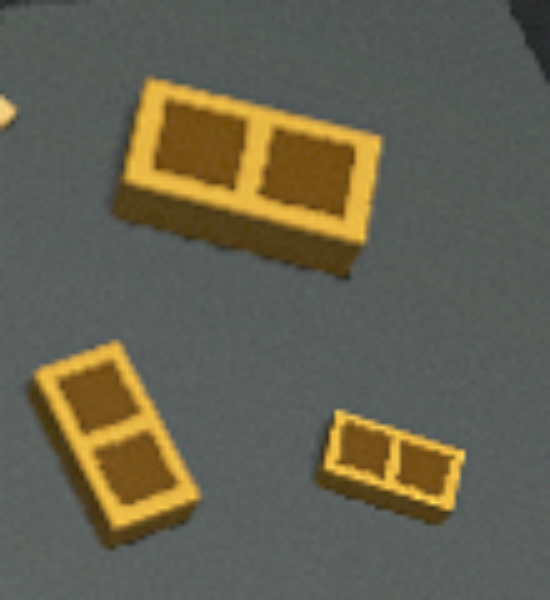

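The medium brass bar at scene (423,318) measures 81 × 43 × 27 mm, so it's the right size. The others are about 109 × 61 and 59 × 33 mm. Next I'll look at the boards from the wrist.

```bash
python3 -m jog '[[[40,-15,-15],[0,0,0],1],[[80,-30,-30],[0,0,0],1],[[115,-42,-42],[0,0,0],1],[[150,-55,-55],[0,0,0],1],[[150,-55,-55],[0,0,0],1],[[150,-55,-55],[0,0,0],1],[[150,-55,-55],[0,0,0],1]]'; python3 find.py wrist; ls -t pics | head -1
```

```text
time_s: 0.88
eef_pos: [0.5199, 0.1499, 0.2998]
eef_rot: [-0.0, 0.707, 0.707, -0.0]
wrist_force: [-0.5, -0.4, -0.9]
opening: 1.001
wrist (239, 11) n 1011 ztop 28.5 cx cy L W yaw [450.8 312.2  43.   17.4 177.9] [214 183  58]
wrist (426, 81) n 13271 ztop 12.7 cx cy L W yaw [628.4 251.1 162.2  77.2 101. ] [106 215 123]
wrist (109, 72) n 8263 ztop 38.8 cx cy L W yaw [328.4 259.4 111.5  58.6 137.3] [196 155  40]
wrist (253, 212) n 8450 ztop 12.8 cx cy L W yaw [454.7 117.8 146.5  69.  106.2] [220  88  56]
wrist (585, 219) n 437 ztop 119.5 cx cy L W yaw [769.  129.   50.4  29.2  88.5] [167 156 143]
wrist (423, 303) n 4024 ztop 31.5 cx cy L W yaw [644.2  10.2 121.   54.4  87.8] [172 180 186]
wrist (259, 386) n 4692 ztop 31.6 cx cy L W yaw [452.9 -99.6 152.2  55.4 101.7] [154 131 104]
wrist (534, 395) n 68 ztop 45.0 cx cy L W yaw [ 796.  -107.8   30.1    3.9  156.4] [57 56 53]
wrist (398, 459) n 177 ztop 31.4 cx cy L W yaw [ 631.1 -217.7   32.2   16.2    0.8] [158 145 124]
wrist_0.93.png
```

```bash
python3 -m jog '[[[40,10,0],[0,0,0],1],[[80,20,0],[0,0,0],1],[[100,20,0],[0,0,0],1],[[100,20,0],[0,0,0],1],[[100,20,0],[0,0,0],1],[[100,20,0],[0,0,0],1]]'; python3 find.py wrist; python3 go.py 453 -99.6 90 102.2
```

```text
time_s: 1.43
eef_pos: [0.5402, 0.2475, 0.2984]
eef_rot: [-0.0, 0.708, 0.706, -0.002]
wrist_force: [0.2, 0.4, 0.2]
opening: 1.001
wrist (110, 23) n 1975 ztop 21.3 cx cy L W yaw [348.2 406.6  58.6  31.2 133.5] [202 162  41]
wrist (225, 86) n 4015 ztop 28.6 cx cy L W yaw [454.  344.3  79.8  41.7  84.2] [201 163  49]
wrist (399, 169) n 12441 ztop 12.7 cx cy L W yaw [627.3 258.1 176.3  76.  100.8] [109 210 119]
wrist (104, 176) n 6651 ztop 38.9 cx cy L W yaw [328.5 259.1 111.3  59.9 137. ] [140 101  27]
wrist (241, 294) n 6884 ztop 12.9 cx cy L W yaw [454.7 117.4 147.1  69.  106.1] [246  94  56]
wrist (548, 310) n 405 ztop 127.2 cx cy L W yaw [781.2 135.6  55.3  33.5 113.9] [164 152 137]
wrist (402, 379) n 3825 ztop 31.5 cx cy L W yaw [644.1  10.4 121.9  55.   88.6] [164 172 177]
wrist (242, 428) n 2181 ztop 31.6 cx cy L W yaw [447.  -69.6  92.9  54.  102. ] [145 119  91]
shift [-347.   -85.9  209.3] turn [-0.003  0.001 -0.215] | now [540.2 247.4 298.7] yaw 89.9 t 1.48 q [ 0.23  0.19  1.49 -0.    1.47  0.23] open 0.999 F [-1.1  0.5 -1.1]
```

```bash
python3 -m jog '[[[-40,-10,20],[0,0,-0.05],1],[[-80,-20,45],[0,0,-0.1],1],[[-120,-30,70],[0,0,-0.15],1],[[-158,-40,95],[0,0,-0.215],1],[[-194,-48,117],[0,0,-0.215],1],[[-230,-57,139],[0,0,-0.215],1],[[-266,-66,161],[0,0,-0.215],1],[[-300,-74,182],[0,0,-0.215],1],[[-325,-80,196],[0,0,-0.215],1],[[-347,-86,209],[0,0,-0.215],1],[[-347,-86,209],[0,0,-0.215],1],[[-347,-86,209],[0,0,-0.215],1],[[-347,-86,209],[0,0,-0.215],1]]';python3 go.py 453.2 -99.6 17 102.2
```

```text
time_s: 2.57
eef_pos: [0.4527, -0.1005, 0.0907]
eef_rot: [-0.0, 0.629, 0.777, -0.001]
wrist_force: [0.3, 0.5, 0.9]
opening: 1.003
shift [ 0.8  0.8 73.7] turn [-0.002  0.001 -0.003] | now [ 452.7 -100.5   90.7] yaw 102.0 t 2.57 q [-0.47  0.15  2.   -0.    1.   -0.68] open 1.003 F [0.3 0.5 0.9]
```

```bash
python3 -m jog '[[[1,1,20],[0,0,0],1],[[1,1,40],[0,0,0],1],[[1,1,55],[0,0,0],1],[[1,1,66],[0,0,0],1],[[1,1,74],[0,0,0],1],[[1,1,74],[0,0,0],1],[[1,1,74],[0,0,0],1],[[1,1,74],[0,0,0],0],[[1,1,74],[0,0,0],0],[[1,1,74],[0,0,0],0],[[1,1,74],[0,0,0],0],[[1,1,74],[0,0,0],0],[[1,1,74],[0,0,0],0],[[1,1,74],[0,0,0],0],[[1,1,74],[0,0,0],0]]';python3 go.py 453.2 -99.6 90 102.2
python3 - <<'E'
from h import *
p,d=camera("wrist");cv2.imwrite("pics/w_grip1.png",p[...,::-1])
E
```

```text
time_s: 3.82
eef_pos: [0.4539, -0.0997, 0.0177]
eef_rot: [0.0, 0.629, 0.777, -0.001]
wrist_force: [-0.6, 0.1, 6.0]
opening: 0.625
shift [  0.1  -0.8 -72.3] turn [-0.001  0.002 -0.003] | now [453.9 -99.7  17.7] yaw 102.0 t 3.82 q [-0.47  0.3   2.02 -0.    0.83 -0.68] open 0.625 F [-0.6  0.1  6. ]
```

View pics/w_grip1.png

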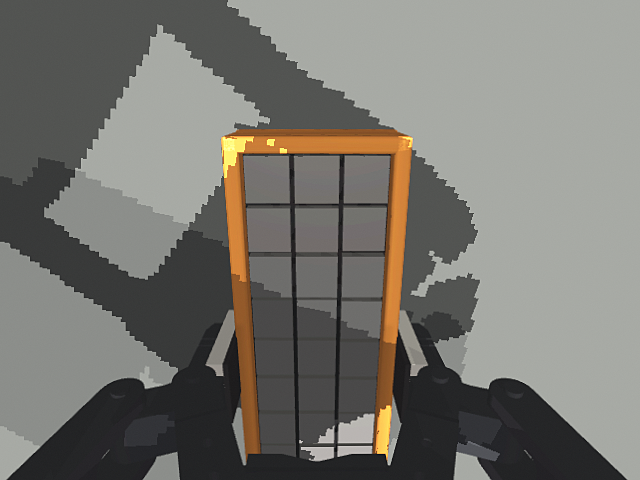

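```bash
python3 -m jog '[[[0,0,-10],[0,0,0],0],[[0,0,-30],[0,0,0],0],[[0,0,-55],[0,0,0],0],[[0,0,-75],[0,0,0],0],[[0,0,-85],[0,0,0],0],[[0,0,-85],[0,0,0],0],[[0,0,-85],[0,0,0],0]]';python3 go.py 627.3 258.1 80 100.8
```

```text
time_s: 4.45
eef_pos: [0.454, -0.0996, 0.1029]
eef_rot: [0.001, 0.629, 0.777, -0.001]
wrist_force: [-0.4, 1.0, -4.4]
opening: 0.622
shift [313.8 244.1  22. ] turn [-0.001  0.002  0.021] | now [454.  -99.6 102.9] yaw 102.0 t 4.45 q [-0.47  0.12  1.99 -0.    1.02 -0.68] open 0.622 F [-0.4  1.  -4.4]
```

```bash
python3 -m jog '[[[12,9,0],[0,0,0],0],[[35,27,0],[0,0,0],0],[[63,49,0],[0,0,0.02],0],[[91,71,0],[0,0,0.02],0],[[119,93,0],[0,0,0.02],0],[[147,115,0],[0,0,0.02],0],[[175,136,0],[0,0,0.02],0],[[203,158,0],[0,0,0.02],0],[[231,180,0],[0,0,0.02],0],[[259,202,5],[0,0,0.02],0],[[283,220,10],[0,0,0.02],0],[[300,233,15],[0,0,0.02],0],[[310,241,20],[0,0,0.02],0],[[314,244,22],[0,0,0.02],0],[[314,244,22],[0,0,0.02],0],[[314,244,22],[0,0,0.02],0],[[314,244,22],[0,0,0.02],0]]';python3 go.py 627.3 258.1 28 100.8;python3 find.py wrist
python3 - <<'E'
from h import *
p,d=camera("wrist");cv2.imwrite("pics/w_place1.png",p[...,::-1])
E
```

```text
time_s: 5.87
eef_pos: [0.6266, 0.2572, 0.0794]
eef_rot: [0.0, 0.637, 0.771, -0.002]
wrist_force: [-1.3, -1.1, -4.2]
opening: 0.623
shift [ 0.9  1.  51.4] turn [-0.002  0.003  0.001] | now [626.6 257.2  79.4] yaw 100.8 t 5.87 q [ 0.22  0.58  1.43 -0.    1.13  0.03] open 0.623 F [-1.3 -1.1 -4.2]
wrist (12, 59) n 1339 ztop 22.1 cx cy L W yaw [473.7 330.2  55.    3.3  85.2] [135  97  32]
wrist (298, 337) n 14212 ztop 145.5 cx cy L W yaw [625.7 268.1 129.5  15.9  11.3] [88 71 58]
```

View pics/w_place1.png

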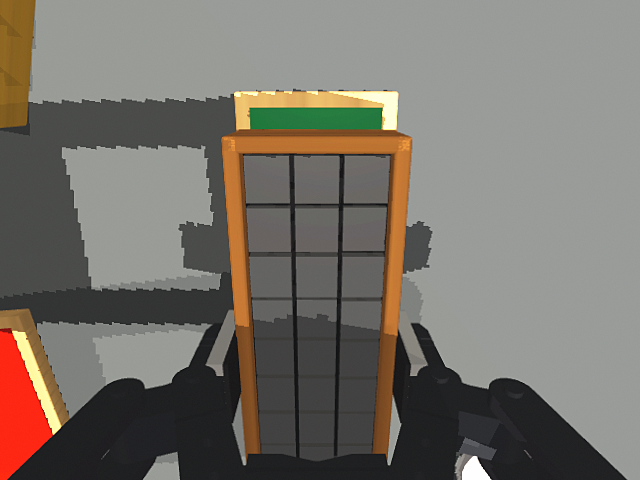

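The tray sits parallel to and centred over the board, whose edge shows at (316,95). Lowering it now.

```bash
python3 -m jog '[[[1,1,15],[0,0,0],0],[[1,1,30],[0,0,0],0],[[1,1,40],[0,0,0],0],[[1,1,46],[0,0,0],0],[[1,1,50],[0,0,0],0],[[1,1,51.5],[0,0,0],0],[[1,1,51.5],[0,0,0],0],[[1,1,51.5],[0,0,0],0],[[1,1,51.5],[0,0,0],0]]';python3 go.py 627.3 258.1 120 100.8
```

```text
time_s: 6.72
eef_pos: [0.6283, 0.2584, 0.0291]
eef_rot: [0.001, 0.637, 0.771, -0.001]
wrist_force: [0.4, 0.1, -3.5]
opening: 0.623
shift [ -0.3  -1.  -90.9] turn [0.    0.002 0.   ] | now [628.3 258.4  29.1] yaw 100.8 t 6.72 q [ 0.22  0.65  1.44 -0.    1.05  0.03] open 0.623 F [ 0.4  0.1 -3.5]
```

```bash
python3 -m jog '[[[0,-1,1],[0,0,0],0],[[0,-1,2],[0,0,0],0],[[0,-1,2],[0,0,0],0],[[0,-1,2],[0,0,0],0],[[0,-1,2],[0,0,0],1],[[0,-1,2],[0,0,0],1],[[0,-1,2],[0,0,0],1],[[0,-1,2],[0,0,0],1],[[0,-1,2],[0,0,0],1],[[0,-1,2],[0,0,0],1],[[0,-1,-15],[0,0,0],1],[[0,-1,-40],[0,0,0],1],[[0,-1,-70],[0,0,0],1],[[0,-1,-90],[0,0,0],1],[[0,-1,-90],[0,0,0],1]]';python3 go.py 600 40 250 88.3
```

```text
time_s: 7.97
eef_pos: [0.6307, 0.2593, 0.1252]
eef_rot: [0.004, 0.637, 0.771, 0.003]
wrist_force: [1.1, -0.5, 1.5]
opening: 0.996
shift [-209.9  -70.1 -125. ] turn [0.01  0.001 0.219] | now [630.7 259.3 125.2] yaw 100.8 t 7.97 q [ 0.22  0.52  1.41 -0.    1.2   0.03] open 0.996 F [ 1.1 -0.5  1.5]
```

```bash
python3 -m jog '[[[-10,-10,-40],[0.005,0,0.05],1],[[-25,-20,-80],[0.01,0,0.1],1],[[-45,-25,-120],[0.01,0,0.15],1],[[-60,-25,-150],[0.01,0,0.19],1],[[-68,-25,-170],[0.01,0,0.19],1],[[-68,-25,-170],[0.01,0,0.19],1],[[-68,-25,-170],[0.01,0,0.19],1],[[-68,-25,-170],[0.01,0,0.19],1]]';python3 find.py wrist; python3 go.py 644.3 10.3 90 88.3;  ls -t pics | head -1
```

```text
time_s: 8.63
eef_pos: [0.6165, 0.1879, 0.2935]
eef_rot: [-0.0, 0.707, 0.707, -0.001]
wrist_force: [-0.2, 0.9, 0.1]
opening: 1.001
wrist (136, 33) n 3180 ztop 28.6 cx cy L W yaw [453.  331.9  56.1  43.7  84.8] [203 165  44]
wrist (325, 108) n 9509 ztop 41.3 cx cy L W yaw [628.7 258.6 150.6  54.5 100.9] [172 159 121]
wrist (35, 128) n 4365 ztop 38.8 cx cy L W yaw [339.4 249.4  82.7  59.6 137.1] [152 115  30]
wrist (166, 247) n 7881 ztop 12.8 cx cy L W yaw [454.4 117.6 146.5  69.6 105.8] [223  82  48]
wrist (484, 259) n 395 ztop 127.4 cx cy L W yaw [781.3 135.1  53.9  32.8 114.7] [171 159 144]
wrist (341, 339) n 4323 ztop 31.6 cx cy L W yaw [644.9  10.3 121.4  54.3  88.4] [178 186 186]
wrist (432, 435) n 233 ztop 52.9 cx cy L W yaw [ 754.7 -125.9   49.4   11.4   65.1] [77 75 70]
shift [-177.5   29.   202.8] turn [-0.004  0.001  0.029] | now [616.2 188.1 292.7] yaw 90.0 t 8.68 q [ 0.11  0.3   1.36 -0.    1.48  0.11] open 0.999 F [-0.2 -0.6 -0.4]
wrist_8.68.png
```

```bash
python3 -m jog '[[[-30,5,34],[0,0,0.03],1],[[-60,10,68],[0,0,0.03],1],[[-88,15,101],[0,0,0.03],1],[[-116,20,133],[0,0,0.03],1],[[-142,24,163],[0,0,0.03],1],[[-162,27,186],[0,0,0.03],1],[[-177,29,203],[0,0,0.03],1],[[-177,29,203],[0,0,0.03],1],[[-177,29,203],[0,0,0.03],1],[[-177,29,203],[0,0,0.03],1]]';python3 go.py 644.7 10.3 19 88.4
```

```text
time_s: 9.52
eef_pos: [0.6441, 0.0119, 0.0894]
eef_rot: [-0.001, 0.718, 0.696, -0.002]
wrist_force: [0.3, 0.2, 0.4]
opening: 0.997
shift [-1.5  1.  70.4] turn [-0.005  0.001 -0.002] | now [644.1  11.9  89.4] yaw 88.3 t 9.52 q [-0.16  0.5   1.53 -0.    1.12 -0.13] open 0.997 F [0.3 0.2 0.4]
```

```bash
python3 -m jog '[[[-1,1,20],[0,0,0],1],[[-1,1,40],[0,0,0],1],[[-1,1,55],[0,0,0],1],[[-1,1,65],[0,0,0],1],[[-1,1,70],[0,0,0],1],[[-1,1,70],[0,0,0],1],[[-1,1,70],[0,0,0],1],[[-1,1,70],[0,0,0],0],[[-1,1,70],[0,0,0],0],[[-1,1,70],[0,0,0],0],[[-1,1,70],[0,0,0],0],[[-1,1,70],[0,0,0],0],[[-1,1,70],[0,0,0],0],[[-1,1,70],[0,0,0],0]]';python3 go.py 644.7 10.3 19 88.4; python3 -m jog '[[[0,0,-10],[0,0,0],0],[[0,0,-30],[0,0,0],0],[[0,0,-55],[0,0,0],0],[[0,0,-80],[0,0,0],0],[[0,0,-100],[0,0,0],0],[[0,0,-110],[0,0,0],0],[[0,0,-110],[0,0,0],0],[[0,0,-110],[0,0,0],0]]';python3 go.py 628.7 258.6 120 100.9;python3 - <<'E'
from h import *
p,d=camera("wrist");cv2.imwrite("pics/w_grip2.png",p[...,::-1])
E
```

```text
time_s: 10.68
eef_pos: [0.6456, 0.0106, 0.0207]
eef_rot: [-0.001, 0.718, 0.696, -0.001]
wrist_force: [-1.4, -0.2, 6.2]
opening: 0.613
shift [-0.3 -0.9  1.7] turn [-0.003  0.001 -0.002] | now [645.6  10.6  20.7] yaw 88.3 t 10.68 q [-0.17  0.6   1.54 -0.    1.   -0.14] open 0.613 F [-1.4 -0.2  6.2]
time_s: 11.35
eef_pos: [0.6457, 0.0107, 0.1305]
eef_rot: [-0.001, 0.718, 0.696, -0.001]
wrist_force: [-0.2, -0.3, -2.8]
opening: 0.621
shift [247.3 -24.4  10.3] turn [-0.003  0.001 -0.22 ] | now [645.7  10.7 130.5] yaw 88.3 t 11.35 q [-0.17  0.45  1.5  -0.    1.19 -0.14] open 0.621 F [-0.2 -0.3 -2.8]
```

View pics/w_grip2.png

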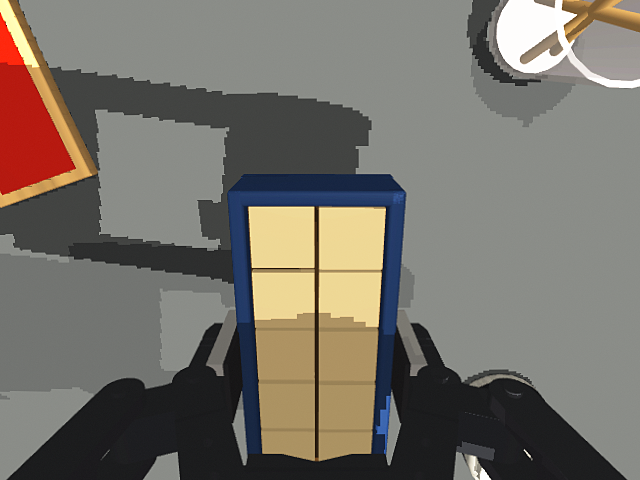

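```bash
python3 -m jog '[[[15,-1,0],[0,0,-0.02],0],[[40,-4,0],[0,0,-0.06],0],[[75,-7,0],[0,0,-0.1],0],[[110,-11,0],[0,0,-0.14],0],[[145,-14,0],[0,0,-0.18],0],[[180,-18,0],[0,0,-0.22],0],[[210,-21,5],[0,0,-0.22],0],[[230,-23,10],[0,0,-0.22],0],[[242,-24,10],[0,0,-0.22],0],[[247,-24,10],[0,0,-0.22],0],[[247,-24,10],[0,0,-0.22],0],[[247,-24,10],[0,0,-0.22],0],[[247,-24,10],[0,0,-0.22],0]]';python3 go.py 628.7 258.6 61 100.9
```

```text
time_s: 12.48
eef_pos: [0.6288, 0.257, 0.1193]
eef_rot: [-0.001, 0.637, 0.77, -0.002]
wrist_force: [0.2, -0.1, -2.9]
opening: 0.616
shift [ 1.6  0.5 58.3] turn [-0.005  0.    -0.002] | now [628.8 257.  119.3] yaw 100.8 t 12.48 q [ 0.21  0.53  1.41 -0.    1.2   0.03] open 0.616 F [ 0.2 -0.1 -2.9]
```

```bash
python3 -m jog '[[[1.5,0,15],[0,0,0],0],[[1.5,0,32],[0,0,0],0],[[1.5,0,44],[0,0,0],0],[[1.5,0,52],[0,0,0],0],[[1.5,0,56],[0,0,0],0],[[1.5,0,58],[0,0,0],0],[[1.5,0,58],[0,0,0],0],[[1.5,0,58],[0,0,0],0],[[1.5,0,58],[0,0,0],0]]';python3 go.py 628.7 258.6 61 100.9
```

```text
time_s: 13.23
eef_pos: [0.6287, 0.2586, 0.0619]
eef_rot: [-0.001, 0.637, 0.77, -0.001]
wrist_force: [0.8, 0.4, -3.2]
opening: 0.612
shift [ 0.  -0.   0.9] turn [-0.004  0.    -0.002] | now [628.7 258.6  61.9] yaw 100.8 t 13.23 q [ 0.22  0.6   1.43 -0.    1.11  0.03] open 0.612 F [ 0.8  0.4 -3.2]
```

```bash
python3 -m jog '[[[0,0,1],[0,0,0],0],[[0,0,2],[0,0,0],0],[[0,0,2],[0,0,0],0],[[0,0,2],[0,0,0],0],[[0,0,2],[0,0,0],1],[[0,0,2],[0,0,0],1],[[0,0,2],[0,0,0],1],[[0,0,2],[0,0,0],1],[[0,0,2],[0,0,0],1],[[0,0,2],[0,0,0],1],[[0,0,-15],[0,0,0],1],[[0,0,-40],[0,0,0],1],[[0,0,-75],[0,0,0],1],[[-20,0,-110],[0,0,0.1],1],[[-45,-5,-150],[0,0,0.19],1],[[-75,-10,-190],[0,0,0.19],1],[[-75,-10,-230],[0,0,0.19],1],[[-75,-10,-230],[0,0,0.19],1],[[-75,-10,-230],[0,0,0.19],1]]';python3 find.py wrist; python3 go.py 622 -180 250 90;  ls -t pics | head -1
```

```text
time_s: 14.82
eef_pos: [0.6362, 0.1826, 0.298]
eef_rot: [0.002, 0.708, 0.706, 0.002]
wrist_force: [0.2, -0.2, -0.1]
opening: 1.0
wrist (113, 30) n 2946 ztop 28.5 cx cy L W yaw [452.6 330.1  52.8  43.3  84.8] [200 162  42]
wrist (303, 103) n 9023 ztop 71.3 cx cy L W yaw [630.2 258.1 120.1  54.6 100.9] [192 182 150]
wrist (25, 131) n 2767 ztop 38.8 cx cy L W yaw [348.  241.   60.   59.7  47.6] [141 103  28]
wrist (147, 242) n 7887 ztop 12.9 cx cy L W yaw [454.6 117.7 146.7  69.7 105.6] [216  79  45]
wrist (461, 253) n 362 ztop 127.1 cx cy L W yaw [777.9 131.   54.8  33.9 103.3] [174 162 148]
wrist (423, 435) n 670 ztop 61.5 cx cy L W yaw [ 765.5 -130.1   63.4   25.8   63.3] [132 130 125]
shift [-363.   -12.1   44.7] turn [ 0.001  0.    -0.002] | now [634.9 183.  294.6] yaw 89.9 t 14.87 q [ 0.1   0.33  1.32 -0.    1.49  0.1 ] open 1.0 F [ 0.3  1.  -0.7]
wrist_14.87.png
```

```bash
python3 -m jog '[[[-38,0,0],[0,0,0],1],[[-78,0,0],[0,0,0],1],[[-118,0,5],[0,0,0],1],[[-158,-5,10],[0,0,0],1],[[-198,-8,20],[0,0,0],1],[[-238,-10,25],[0,0,0],1],[[-278,-12,35],[0,0,0],1],[[-315,-12,45],[0,0,0],1],[[-345,-12,45],[0,0,0],1],[[-363,-12,45],[0,0,0],1],[[-363,-12,45],[0,0,0],1],[[-363,-12,45],[0,0,0],1],[[-363,-12,45],[0,0,0],1]]';python3 find.py wrist; python3 go.py 622 -251 90 93.4;  ls -t pics | head -1
```

```text
time_s: 15.95
eef_pos: [0.6217, -0.1787, 0.248]
eef_rot: [-0.001, 0.708, 0.706, 0.0]
wrist_force: [0.2, 0.7, 1.1]
opening: 1.003
wrist (508, 159) n 5407 ztop 61.9 cx cy L W yaw [ 782.5 -139.5   65.2   64.9   33.5] [211 211 208]
wrist (316, 279) n 4915 ztop 31.7 cx cy L W yaw [ 622.5 -257.2   91.1   54.    93.2] [147 109  89]
wrist (155, 311) n 2422 ztop 28.5 cx cy L W yaw [ 462.  -306.9   90.6   43.2   83.3] [189 187 183]
shift [-72.8   0.2 158.4] turn [-0.    -0.001 -0.06 ] | now [ 621.9 -178.4  248.5] yaw 89.9 t 16.0 q [-0.46  0.34  1.41  0.    1.4  -0.46] open 1.0 F [-0.3  0.5  0.9]
wrist_16.00.png
```

```bash
python3 -m jog '[[[-20,0,35],[0,0,-0.03],1],[[-40,0,72],[0,0,-0.06],1],[[-58,0,105],[0,0,-0.06],1],[[-70,0,135],[0,0,-0.06],1],[[-79,1,158],[0,0,-0.06],1],[[-79,1,158],[0,0,-0.06],1],[[-79,1,158],[0,0,-0.06],1],[[-79,1,158],[0,0,-0.06],1],[[-79,1,158],[0,0,-0.06],1]]';python3 go.py 622.5 -257.2 19 93.3
```

```text
time_s: 16.75
eef_pos: [0.6245, -0.2566, 0.0932]
eef_rot: [0.001, 0.685, 0.728, 0.001]
wrist_force: [-0.1, -0.1, 0.0]
opening: 1.001
shift [-0.4 -2.3 74.2] turn [0.003 0.001 0.003] | now [ 624.5 -256.6   93.2] yaw 93.5 t 16.75 q [-0.57  0.55  1.44  0.    1.15 -0.63] open 1.001 F [-0.1 -0.1  0. ]
```

```bash
python3 -m jog '[[[0,-2,20],[0,0,0],1],[[0,-2,42],[0,0,0],1],[[0,-2,58],[0,0,0],1],[[0,-2,68],[0,0,0],1],[[0,-2,74],[0,0,0],1],[[0,-2,74],[0,0,0],1],[[0,-2,74],[0,0,0],1],[[0,-2,74],[0,0,0],0],[[0,-2,74],[0,0,0],0],[[0,-2,74],[0,0,0],0],[[0,-2,74],[0,0,0],0],[[0,-2,74],[0,0,0],0],[[0,-2,74],[0,0,0],0],[[0,-2,74],[0,0,0],0]]';python3 go.py 622.5 -257.2 19 93.3; python3 -m jog '[[[0,0,-10],[0,0,0],0],[[0,0,-30],[0,0,0],0],[[0,0,-60],[0,0,0],0],[[0,0,-90],[0,0,0],0],[[0,0,-120],[0,0,0],0],[[0,0,-140],[0,0,0],0],[[0,0,-150],[0,0,0],0],[[0,0,-150],[0,0,0],0],[[0,0,-150],[0,0,0],0]]';python3 go.py 629.7 258.2 150 100.9;python3 - <<'E'
from h import *
p,d=camera("wrist");cv2.imwrite("pics/w_grip3.png",p[...,::-1])
E
```

```text
time_s: 17.92
eef_pos: [0.6237, -0.2574, 0.0207]
eef_rot: [0.003, 0.685, 0.728, 0.001]
wrist_force: [-1.0, -0.1, 5.9]
opening: 0.619
shift [ 0.3 -1.1  1.7] turn [0.005 0.002 0.003] | now [ 623.7 -257.4   20.7] yaw 93.5 t 17.92 q [-0.57  0.65  1.46  0.    1.03 -0.63] open 0.619 F [-1.  -0.1  5.9]
time_s: 18.67
eef_pos: [0.6225, -0.2569, 0.1702]
eef_rot: [0.002, 0.685, 0.728, 0.001]
wrist_force: [-0.5, -0.4, -1.7]
opening: 0.616
shift [513.8  38.3  19.3] turn [ 0.005  0.002 -0.13 ] | now [ 622.5 -256.9  170.2] yaw 93.5 t 18.67 q [-0.57  0.46  1.41  0.    1.27 -0.63] open 0.616 F [-0.5 -0.4 -1.7]
```

View pics/w_grip3.png

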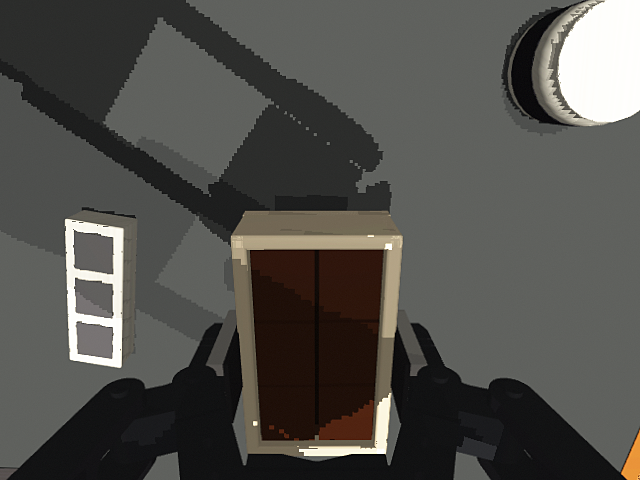

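```bash
python3 -m jog '[[[15,1,0],[0,0,-0.02],0],[[45,3,0],[0,0,-0.04],0],[[80,6,0],[0,0,-0.06],0],[[116,9,0],[0,0,-0.08],0],[[152,11,0],[0,0,-0.1],0],[[188,14,0],[0,0,-0.13],0],[[224,17,0],[0,0,-0.13],0],[[260,20,0],[0,0,-0.13],0],[[296,22,0],[0,0,-0.13],0],[[332,25,0],[0,0,-0.13],0],[[368,28,0],[0,0,-0.13],0],[[404,30,5],[0,0,-0.13],0],[[440,33,10],[0,0,-0.13],0],[[472,36,15],[0,0,-0.13],0],[[498,37,19],[0,0,-0.13],0],[[510,38,19],[0,0,-0.13],0],[[514,38,19],[0.005,0,-0.13],0],[[514,38,19],[0.005,0,-0.13],0],[[514,38,19],[0.005,0,-0.13],0],[[514,38,19],[0.005,0,-0.13],0]]';python3 go.py 629.7 258.2 91.5 100.9
```

```text
time_s: 20.38
eef_pos: [0.629, 0.2573, 0.1494]
eef_rot: [-0.0, 0.637, 0.771, -0.001]
wrist_force: [-0.5, 1.1, -1.9]
opening: 0.615
shift [ 0.9  1.  57.9] turn [-0.003  0.001 -0.001] | now [629.  257.3 149.4] yaw 100.8 t 20.38 q [ 0.21  0.5   1.4  -0.    1.25  0.03] open 0.615 F [-0.5  1.1 -1.9]
```

```bash
python3 -m jog '[[[1,1,15],[0,0,0],0],[[1,1,32],[0,0,0],0],[[1,1,44],[0,0,0],0],[[1,1,52],[0,0,0],0],[[1,1,56],[0,0,0],0],[[1,1,58],[0,0,0],0],[[1,1,58],[0,0,0],0],[[1,1,58],[0,0,0],0],[[1,1,58],[0,0,0],0]]';python3 go.py 629.7 258.2 91 100.9
```

```text
time_s: 21.13
eef_pos: [0.6301, 0.2585, 0.0922]
eef_rot: [-0.0, 0.637, 0.771, -0.001]
wrist_force: [-0.1, 0.5, -1.9]
opening: 0.619
shift [-0.3 -0.5  1.2] turn [-0.001  0.001 -0.001] | now [630.1 258.5  92.2] yaw 100.8 t 21.13 q [ 0.22  0.57  1.42 -0.    1.16  0.03] open 0.619 F [-0.1  0.5 -1.9]
```

```bash
python3 -m jog '[[[0,0,1],[0,0,0],0],[[0,0,2],[0,0,0],0],[[0,0,2],[0,0,0],0],[[0,0,2],[0,0,0],0],[[0,0,2],[0,0,0],1],[[0,0,2],[0,0,0],1],[[0,0,2],[0,0,0],1],[[0,0,2],[0,0,0],1],[[0,0,2],[0,0,0],1],[[0,0,2],[0,0,0],1],[[0,0,-15],[0,0,0],1],[[0,0,-40],[0,0,0],1],[[0,0,-75],[0,0,0],1],[[-20,0,-110],[0,0,0.1],1],[[-45,-5,-150],[0,0,0.19],1],[[-75,-10,-190],[0,0,0.19],1],[[-85,-10,-220],[0,0,0.19],1],[[-85,-10,-220],[0,0,0.19],1],[[-85,-10,-220],[0,0,0.19],1]]';python3 find.py wrist scene; python3 go.py 460 -240 250 85;  ls -t pics | head -2
```

```text
time_s: 22.72
eef_pos: [0.6384, 0.1723, 0.3169]
eef_rot: [0.003, 0.708, 0.706, 0.002]
wrist_force: [0.8, -0.1, -0.3]
opening: 1.001
wrist (118, 26) n 2363 ztop 28.6 cx cy L W yaw [452.2 326.8  45.9  43.1  84.8] [205 168  45]
wrist (301, 93) n 7457 ztop 101.2 cx cy L W yaw [631.2 259.   89.8  54.4 100.9] [168 141 112]
wrist (28, 116) n 3205 ztop 38.9 cx cy L W yaw [344.8 244.5  69.   59.3 137.3] [157 117  30]
wrist (150, 228) n 7488 ztop 12.9 cx cy L W yaw [454.8 117.7 147.   69.5 105.8] [217  82  48]
wrist (453, 236) n 317 ztop 127.3 cx cy L W yaw [769.5 133.7  58.2  31.6  83. ] [179 167 152]
wrist (422, 423) n 1331 ztop 62.0 cx cy L W yaw [ 774.1 -135.2   65.5   46.4   65.2] [166 165 161]
scene (187, 71) n 1632 ztop 12.8 cx cy L W yaw [ 649.6 -637.5  482.    87.4    2. ] [206 156  89]
scene (202, 204) n 443 ztop 63.7 cx cy L W yaw [ 781.3 -138.8   65.1   63.4  117. ] [164 165 159]
scene (371, 241) n 1248 ztop 16.0 cx cy L W yaw [453.  116.3 146.9  70.4 105.7] [162  65  43]
scene (449, 264) n 949 ztop 41.4 cx cy L W yaw [327.1 258.3 109.2  60.  136.8] [139 106  37]
scene (246, 287) n 63 ztop 120.9 cx cy L W yaw [779.5 133.   54.1  31.8 113.6] [138 134 126]
scene (335, 317) n 1024 ztop 102.0 cx cy L W yaw [628.6 258.   91.1  55.5 100.7] [110  99  76]
scene (422, 318) n 614 ztop 30.4 cx cy L W yaw [453.1 342.9  79.9  43.   83.8] [162 123  45]
scene (477, 322) n 310 ztop 23.6 cx cy L W yaw [346.9 405.3  57.4  33.3 133.6] [158 121  44]
scene (609, 361) n 1088 ztop 52.6 cx cy L W yaw [148.3 611.8 177.4  96.8  89.3] [108  82  55]
scene (438, 386) n 718 ztop 61.5 cx cy L W yaw [547.7 486.6  89.7  41.4  87.4] [185 136  76]
scene (340, 468) n 782 ztop 27.3 cx cy L W yaw [757.3 528.9 117.9  54.6 153.7] [220 189 141]
shift [-413.6 -175.7   62.5] turn [-0.002  0.001  0.086] | now [636.2 173.5 311.7] yaw 89.9 t 22.82 q [ 0.09  0.33  1.3  -0.    1.52  0.09] open 0.998 F [-0.9 -0.2 -0.9]
scene_22.82.png
wrist_22.77.png
```

```bash
cp $(ls -t pics/wrist_*|head -1) pics/v1.png
```

```text
(no output)
```

View pics/v1.png

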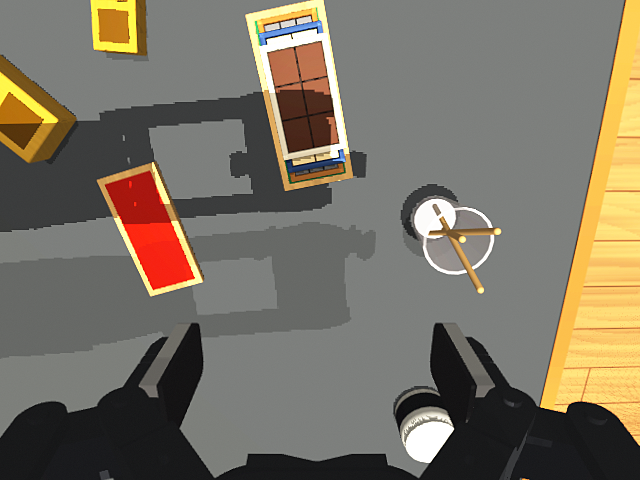

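The tray stack at wrist (300,95) is centred and aligned: brown, blue, then cream upwards. Next is the long bar.

```bash
python3 -m jog '[[[-36,-15,0],[0,0,0.03],1],[[-74,-31,5],[0,0,0.08],1],[[-112,-47,10],[0,0,0.08],1],[[-150,-63,20],[0,0,0.08],1],[[-188,-79,25],[0,0,0.08],1],[[-226,-95,30],[0,0,0.08],1],[[-264,-111,40],[0,0,0.08],1],[[-302,-127,45],[0,0,0.08],1],[[-338,-143,55],[0,0,0.08],1],[[-374,-158,62],[0,0,0.08],1],[[-400,-169,62],[0,0,0.086],1],[[-414,-176,62],[0,0,0.086],1],[[-414,-176,62],[0,0,0.086],1],[[-414,-176,62],[0,0,0.086],1],[[-414,-176,62],[0,0,0.086],1]]';python3 find.py wrist; python3 go.py 461 -315 90 83.5
```

```text
time_s: 24.07
eef_pos: [0.4597, -0.2389, 0.2492]
eef_rot: [-0.001, 0.737, 0.676, -0.001]
wrist_force: [-0.7, -0.5, -0.5]
opening: 1.002
wrist (324, 280) n 5057 ztop 28.6 cx cy L W yaw [ 460.2 -321.9  120.5   42.1   83.6] [196 194 190]
wrist (229, 457) n 476 ztop 22.3 cx cy L W yaw [ 338.  -544.4   78.8   25.3    4.1] [121 116 114]
shift [-75.9   8.1 159.5] turn [-0.003 -0.     0.028] | now [ 459.9 -238.8  249.6] yaw 85.1 t 24.12 q [-0.71  0.05  1.74 -0.    1.35 -0.62] open 1.001 F [-0.2 -0.  -1.2]
```

```bash
python3 -m jog '[[[-20,2,35],[0,0,0.03],1],[[-40,4,72],[0,0,0.03],1],[[-58,5,105],[0,0,0.03],1],[[-72,6,135],[0,0,0.03],1],[[-83,7,159],[0,0,0.03],1],[[-83,7,159],[0,0,0.03],1],[[-83,7,159],[0,0,0.03],1],[[-83,7,159],[0,0,0.03],1],[[-83,7,159],[0,0,0.03],1]]';python3 go.py 460.2 -321.9 17 83.6
```

```text
time_s: 24.87
eef_pos: [0.4608, -0.3218, 0.0926]
eef_rot: [0.0, 0.746, 0.666, -0.001]
wrist_force: [0.5, -0.9, 0.6]
opening: 1.001
shift [ 0.  -0.5 75.6] turn [-0.     0.002 -0.002] | now [ 460.8 -321.8   92.6] yaw 83.5 t 24.87 q [-0.82  0.34  1.75 -0.    1.05 -0.7 ] open 1.001 F [ 0.5 -0.9  0.6]
```

```bash
python3 -m jog '[[[0,0,20],[0,0,0],1],[[0,0,42],[0,0,0],1],[[0,0,58],[0,0,0],1],[[0,0,69],[0,0,0],1],[[0,0,75],[0,0,0],1],[[0,0,75],[0,0,0],1],[[0,0,75],[0,0,0],1],[[0,0,75],[0,0,0],0],[[0,0,75],[0,0,0],0],[[0,0,75],[0,0,0],0],[[0,0,75],[0,0,0],0],[[0,0,75],[0,0,0],0],[[0,0,75],[0,0,0],0],[[0,0,75],[0,0,0],0],[[0,0,75],[0,0,0],0]]';python3 go.py 460.2 -321.9 17 83.6; python3 -m jog '[[[0,0,-10],[0,0,0],0],[[0,0,-30],[0,0,0],0],[[0,0,-55],[0,0,0],0],[[0,0,-75],[0,0,0],0],[[0,0,-85],[0,0,0],0],[[0,0,-85],[0,0,0],0],[[0,0,-85],[0,0,0],0]]';python3 go.py 454.7 117.6 80 105.9;python3 - <<'E'
from h import *
p,d=camera("wrist");cv2.imwrite("pics/w_grip4.png",p[...,::-1])
E
```

```text
time_s: 26.12
eef_pos: [0.4612, -0.3225, 0.0185]
eef_rot: [0.001, 0.746, 0.666, -0.001]
wrist_force: [-1.6, 1.3, 6.5]
opening: 0.477
shift [ 0.5 -1.1  1.5] turn [ 0.001  0.003 -0.002] | now [ 461.2 -322.5   18.5] yaw 83.5 t 26.12 q [-0.82  0.46  1.77 -0.    0.91 -0.7 ] open 0.477 F [-1.6  1.3  6.5]
time_s: 26.7
eef_pos: [0.4611, -0.3222, 0.1035]
eef_rot: [0.001, 0.746, 0.666, -0.001]
wrist_force: [-0.3, -0.2, -2.8]
opening: 0.476
shift [436.3 -56.4  22.1] turn [ 0.     0.003 -0.392] | now [ 461.1 -322.2  103.5] yaw 83.5 t 26.7 q [-0.82  0.32  1.75 -0.    1.07 -0.7 ] open 0.476 F [-0.3 -0.2 -2.8]
```

View pics/w_grip4.png

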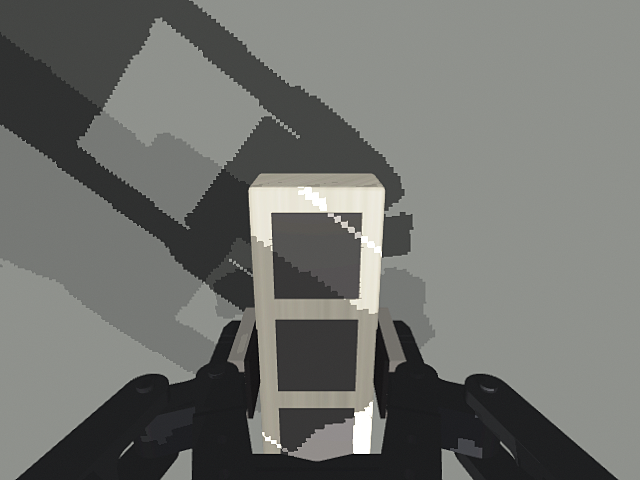

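```bash
python3 -m jog '[[[15,-2,0],[0,0,-0.02],0],[[45,-6,0],[0,0,-0.06],0],[[80,-10,0],[0,0,-0.12],0],[[116,-15,0],[0,0,-0.18],0],[[152,-20,0],[0,0,-0.24],0],[[188,-24,0],[0,0,-0.3],0],[[224,-29,0],[0,0,-0.36],0],[[260,-34,0],[0,0,-0.39],0],[[296,-38,0],[0,0,-0.39],0],[[332,-43,5],[0,0,-0.39],0],[[368,-48,10],[0,0,-0.39],0],[[400,-52,15],[0,0,-0.39],0],[[422,-55,20],[0,0,-0.39],0],[[433,-56,22],[0,0,-0.39],0],[[436,-56,22],[0,0,-0.39],0],[[436,-56,22],[0,0,-0.39],0],[[436,-56,22],[0,0,-0.39],0],[[436,-56,22],[0,0,-0.39],0]]';python3 go.py 454.7 117.6 29 105.9
```

```text
time_s: 28.25
eef_pos: [0.4547, 0.1167, 0.0798]
eef_rot: [0.0, 0.604, 0.797, -0.001]
wrist_force: [0.2, -0.0, -2.6]
opening: 0.475
shift [ 0.9  0.3 50.8] turn [-0.001  0.002 -0.003] | now [454.7 116.7  79.8] yaw 105.7 t 28.25 q [-0.    0.18  1.99 -0.    0.97 -0.27] open 0.475 F [ 0.2 -0.  -2.6]
```

```bash
python3 -m jog '[[[1,0,15],[0,0,0],0],[[1,0,30],[0,0,0],0],[[1,0,40],[0,0,0],0],[[1,0,46],[0,0,0],0],[[1,0,50],[0,0,0],0],[[1,0,51],[0,0,0],0],[[1,0,51],[0,0,0],0],[[1,0,51],[0,0,0],0],[[1,0,51],[0,0,0],0]]';python3 go.py 454.7 117.6 28.5 105.9
```

```text
time_s: 29.0
eef_pos: [0.455, 0.1177, 0.0293]
eef_rot: [0.001, 0.604, 0.797, -0.001]
wrist_force: [-0.1, -0.2, -1.9]
opening: 0.475
shift [-0.  -0.3  0.8] turn [-0.     0.002 -0.003] | now [455.  117.7  29.3] yaw 105.7 t 29.0 q [ 0.    0.28  2.   -0.    0.86 -0.27] open 0.475 F [-0.1 -0.2 -1.9]
```

```bash
python3 -m jog '[[[0,0,1],[0,0,0],0],[[0,0,1.5],[0,0,0],0],[[0,0,1.5],[0,0,0],0],[[0,0,1.5],[0,0,0],0],[[0,0,1.5],[0,0,0],1],[[0,0,1.5],[0,0,0],1],[[0,0,1.5],[0,0,0],1],[[0,0,1.5],[0,0,0],1],[[0,0,1.5],[0,0,0],1],[[0,0,1.5],[0,0,0],1],[[0,0,-15],[0,0,0],1],[[0,0,-40],[0,0,0],1],[[0,0,-75],[0,0,0],1],[[0,0,-110],[0,0,0.1],1],[[30,10,-145],[0,0,0.19],1],[[60,20,-180],[0,0,0.27],1],[[90,35,-215],[0,0,0.27],1],[[110,50,-240],[0,0,0.27],1],[[120,50,-260],[0,0,0.27],1],[[120,50,-260],[0,0,0.27],1]]'; python3 -m jog '[[[0,0,0],[0,0,0],1],[[0,0,0],[0,0,0],1],[[0,0,0],[0,0,0],1]]'; python3 find.py wrist; python3 go.py 454 344.3 90 84.3
```

```text
time_s: 30.67
eef_pos: [0.4729, 0.251, 0.2958]
eef_rot: [0.003, 0.704, 0.71, 0.005]
wrist_force: [0.4, 0.7, -0.0]
opening: 1.002
time_s: 30.92
eef_pos: [0.4725, 0.2504, 0.2948]
eef_rot: [0.003, 0.704, 0.71, 0.004]
wrist_force: [-1.1, 0.1, 0.1]
opening: 1.001
wrist (178, 23) n 2030 ztop 21.2 cx cy L W yaw [348.3 406.4  57.7  30.8 133.1] [218 179  52]
wrist (293, 89) n 4154 ztop 28.5 cx cy L W yaw [453.6 344.5  80.4  42.4  84.6] [196 155  52]
wrist (476, 178) n 7010 ztop 100.9 cx cy L W yaw [630.8 259.1  91.2  54.4 100.8] [142 126  98]
wrist (165, 179) n 6882 ztop 38.9 cx cy L W yaw [328.6 259.6 111.1  59.1 137. ] [187 145  39]
wrist (296, 300) n 3910 ztop 38.4 cx cy L W yaw [456.4 118.  121.2  42.5 105.8] [207 178 151]
wrist (599, 312) n 373 ztop 98.6 cx cy L W yaw [775.6 134.3  43.4  20.9 115.2] [161 151 140]
wrist (17, 381) n 587 ztop 15.3 cx cy L W yaw [107.1   6.3  85.8  14.   89.9] [ 99 122 132]
shift [ 94.  -19.4 204.4] turn [ 0.008 -0.002  0.107] | now [472.3 250.2 294.4] yaw 90.4 t 30.97 q [ 0.27  0.05  1.66 -0.    1.43  0.26] open 1.003 F [ 0.3  0.5 -0.6]
```

```bash
cp $(ls -t pics/wrist_*|head -1) pics/v2.png
```

```text
(no output)
```

View pics/v2.png

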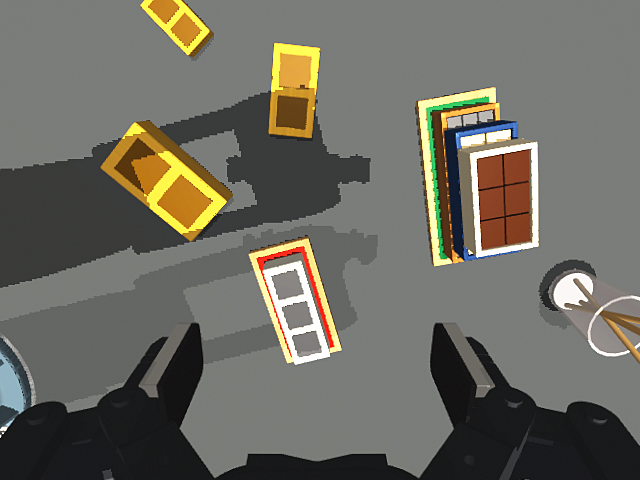

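```bash
python3 -m jog '[[[18,-4,35],[0,0,0.04],1],[[37,-8,72],[0,0,0.08],1],[[55,-12,108],[0.008,0,0.107],1],[[72,-16,145],[0.008,0,0.107],1],[[85,-18,180],[0.008,0,0.107],1],[[94,-20,204],[0.008,0,0.107],1],[[94,-20,204],[0.008,0,0.107],1],[[94,-20,204],[0.008,0,0.107],1],[[94,-20,204],[0.008,0,0.107],1]]';python3 go.py 453.7 344.5 17 84.4
```

```text
time_s: 31.72
eef_pos: [0.4542, 0.3438, 0.0912]
eef_rot: [-0.0, 0.742, 0.671, 0.001]
wrist_force: [-0.4, 0.1, 0.4]
opening: 1.004
shift [ 0.5 -0.7 74.2] turn [ 0.001 -0.002 -0.003] | now [454.2 343.8  91.2] yaw 84.2 t 31.72 q [0.44 0.35 1.73 0.   1.05 0.54] open 1.004 F [-0.4  0.1  0.4]
```

```bash
python3 -m jog '[[[0,-1,20],[0,0,0],1],[[0,-1,42],[0,0,0],1],[[0,-1,58],[0,0,0],1],[[0,-1,68],[0,0,0],1],[[0,-1,74],[0,0,0],1],[[0,-1,74],[0,0,0],1],[[0,-1,74],[0,0,0],1],[[0,-1,74],[0,0,0],0],[[0,-1,74],[0,0,0],0],[[0,-1,74],[0,0,0],0],[[0,-1,74],[0,0,0],0],[[0,-1,74],[0,0,0],0],[[0,-1,74],[0,0,0],0],[[0,-1,74],[0,0,0],0],[[0,-1,74],[0,0,0],0]]';python3 go.py 453.7 344.5 17 84.4; python3 -m jog '[[[0,0,-10],[0,0,0],0],[[0,0,-30],[0,0,0],0],[[0,0,-55],[0,0,0],0],[[0,0,-80],[0,0,0],0],[[0,0,-100],[0,0,0],0],[[0,0,-105],[0,0,0],0],[[0,0,-105],[0,0,0],0],[[0,0,-105],[0,0,0],0]]';python3 go.py 456.2 118 110 105.8;python3 - <<'E'
from h import *
p,d=camera("wrist");cv2.imwrite("pics/w_grip5.png",p[...,::-1])
E
```

```text
time_s: 32.97
eef_pos: [0.454, 0.3444, 0.0182]
eef_rot: [-0.0, 0.742, 0.671, 0.002]
wrist_force: [-1.1, -0.3, 6.7]
opening: 0.479
shift [ 0.1 -0.3  1.2] turn [ 0.002 -0.003 -0.003] | now [454.  344.4  18.2] yaw 84.2 t 32.97 q [0.44 0.47 1.75 0.   0.91 0.54] open 0.479 F [-1.1 -0.3  6.7]
time_s: 33.63
eef_pos: [0.4531, 0.3439, 0.1224]
eef_rot: [-0.0, 0.742, 0.671, 0.001]
wrist_force: [-0.5, 0.6, -2.9]
opening: 0.481
shift [-224.5   25.7   12. ] turn [ 0.002 -0.002 -0.376] | now [453.1 343.9 122.4] yaw 84.2 t 33.63 q [0.44 0.31 1.72 0.   1.11 0.54] open 0.481 F [-0.5  0.6 -2.9]
```

View pics/w_grip5.png

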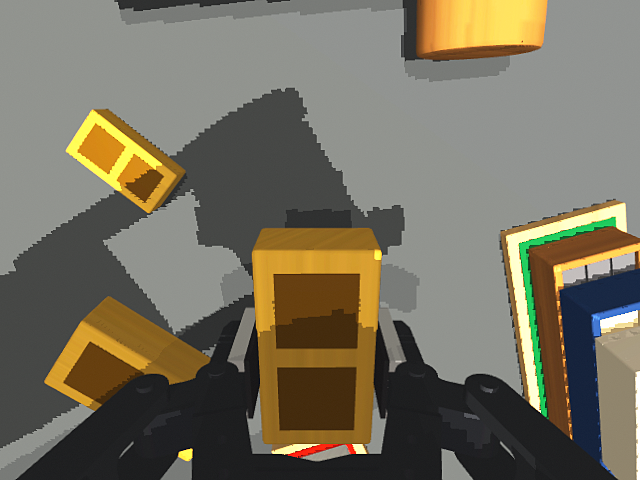

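```bash
python3 -m jog '[[[-12,1,0],[0,0,-0.04],0],[[-38,4,0],[0,0,-0.1],0],[[-72,8,0],[0,0,-0.18],0],[[-108,12,0],[0,0,-0.26],0],[[-144,16,0],[0,0,-0.34],0],[[-178,20,0],[0,0,-0.376],0],[[-204,23,5],[0,0,-0.376],0],[[-219,25,10],[0,0,-0.376],0],[[-224,26,12],[0,0,-0.376],0],[[-224,26,12],[0,0,-0.376],0],[[-224,26,12],[0,0,-0.376],0],[[-224,26,12],[0,0,-0.376],0]]';python3 go.py 456.2 118 55 105.8
```

```text
time_s: 34.68
eef_pos: [0.4558, 0.1191, 0.109]
eef_rot: [-0.001, 0.603, 0.798, 0.001]
wrist_force: [-0.1, -0.5, -2.7]
opening: 0.477
shift [-1.2  0.1 54. ] turn [-0.    -0.002  0.001] | now [455.8 119.1 109. ] yaw 105.8 t 34.68 q [ 0.    0.13  1.97  0.    1.04 -0.28] open 0.477 F [-0.1 -0.5 -2.7]
```

```bash
python3 -m jog '[[[-1,0,15],[0,0,0],0],[[-1,0,30],[0,0,0],0],[[-1,0,41],[0,0,0],0],[[-1,0,48],[0,0,0],0],[[-1,0,52],[0,0,0],0],[[-1,0,54],[0,0,0],0],[[-1,0,54],[0,0,0],0],[[-1,0,54],[0,0,0],0],[[-1,0,54],[0,0,0],0]]';python3 go.py 456.2 118 54.2 105.8
```

```text
time_s: 35.43
eef_pos: [0.4565, 0.1182, 0.0555]
eef_rot: [-0.0, 0.603, 0.798, 0.001]
wrist_force: [0.3, -0.3, -1.9]
opening: 0.479
shift [-0.1 -0.4  1.3] turn [ 0.001 -0.001  0.001] | now [456.5 118.2  55.5] yaw 105.8 t 35.43 q [-0.    0.23  1.99  0.    0.92 -0.28] open 0.479 F [ 0.3 -0.3 -1.9]
```

```bash
python3 -m jog '[[[0,0,1],[0,0,0],0],[[0,0,2],[0,0,0],0],[[0,0,2],[0,0,0],0],[[0,0,2],[0,0,0],0],[[0,0,2],[0,0,0],1],[[0,0,2],[0,0,0],1],[[0,0,2],[0,0,0],1],[[0,0,2],[0,0,0],1],[[0,0,2],[0,0,0],1],[[0,0,2],[0,0,0],1],[[0,0,-15],[0,0,0],1],[[0,0,-40],[0,0,0],1],[[0,0,-75],[0,0,0],1],[[0,0,-110],[0,0,0.1],1],[[20,10,-145],[0,0,0.19],1],[[40,20,-180],[0,0,0.27],1],[[60,30,-215],[0,0,0.27],1],[[60,30,-230],[0,0,0.27],1],[[60,30,-230],[0,0,0.27],1],[[60,30,-230],[0,0,0.27],1]]'; python3 -m jog '[[[0,0,0],[0,0,0],1],[[0,0,0],[0,0,0],1],[[0,0,0],[0,0,0],1]]'; python3 find.py wrist scene side
```

```text
time_s: 37.1
eef_pos: [0.4692, 0.184, 0.2863]
eef_rot: [0.0, 0.705, 0.71, 0.001]
wrist_force: [0.5, 0.8, -0.9]
opening: 1.003
time_s: 37.35
eef_pos: [0.4684, 0.1835, 0.2846]
eef_rot: [-0.001, 0.705, 0.709, 0.0]
wrist_force: [-0.3, -0.2, -0.4]
opening: 1.001
wrist (499, 107) n 9037 ztop 100.8 cx cy L W yaw [630.9 259.2  90.6  56.  101.1] [147 129 103]
wrist (161, 108) n 8360 ztop 38.9 cx cy L W yaw [328.  259.5 111.3  59.1 137.2] [198 160  45]
wrist (301, 247) n 3568 ztop 64.2 cx cy L W yaw [458.1 118.1  80.9  42.3 106. ] [195 150  78]
wrist (612, 251) n 468 ztop 85.2 cx cy L W yaw [753.  126.7  60.9  22.5 104.8] [175 168 162]
wrist (8, 345) n 591 ztop 15.2 cx cy L W yaw [106.7  -6.5  85.7  13.2  89.8] [ 99 122 132]
scene (316, 37) n 1410 ztop 29.7 cx cy L W yaw [ 244.9 -598.1  289.6  143.5  179.1] [93 94 94]
scene (204, 64) n 1222 ztop 12.8 cx cy L W yaw [ 612.7 -641.5  406.5   89.2    2.6] [205 160  94]
scene (143, 91) n 435 ztop 12.5 cx cy L W yaw [ 797.6 -610.   185.1   43.7    1.2] [186 124  63]
scene (116, 88) n 188 ztop 11.6 cx cy L W yaw [ 859.8 -657.4   97.5   42.9  176.4] [2
[... 995 characters left out ...]
 yaw [ 783.1 -133.8   68.9   64.4   90. ] [141 138 132]
side (248, 246) n 570 ztop 98.7 cx cy L W yaw [687.7 203.2 269.6  90.2 133.4] [126 113  99]
side (342, 253) n 302 ztop 62.1 cx cy L W yaw [457.9 121.6  84.4  42.9 106.5] [145 114  82]
side (366, 296) n 730 ztop 38.5 cx cy L W yaw [327.8 262.4 114.9  61.  136.3] [151 119  61]
side (98, 321) n 3651 ztop 25.7 cx cy L W yaw [820.1 603.7 215.5 151.3   6.8] [205 176 130]
side (244, 328) n 453 ztop 59.4 cx cy L W yaw [546.2 490.   94.5  41.4  88.7] [177 139  93]
side (329, 334) n 278 ztop 21.3 cx cy L W yaw [348.  409.2  59.7  30.5 132.5] [172 137  69]
side (378, 428) n 1718 ztop 50.9 cx cy L W yaw [148.  611.9 175.6  96.1  90. ] [138 108  80]
```

```bash
cp $(ls -t pics/wrist_*|head -1) pics/v3.png; cp $(ls -t pics/side_*|head -1) pics/v4.png
```

```text
(no output)
```

View pics/v3.png

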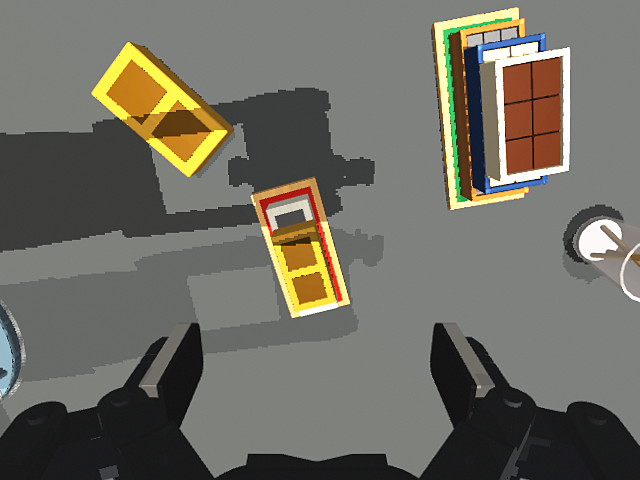

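View pics/v4.png

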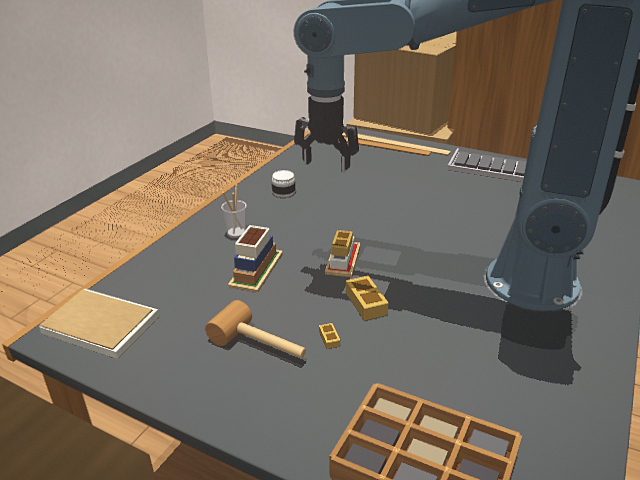

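The brass bar's top is at wrist (301,247): centre (458.1,118.1), yaw 106.0°. The long bar under it is at (456.4,118.0), yaw 105.8°. The side view shows both stacks upright at (254,258) and (343,253), with the tin, cup and mallet where they started and the gripper clear.

Run:
```python
from bench import *
print(hand_in())
```

```text
the job is handed in; nothing more can be done
None
```

I built both stacks and handed the job in at about 37.5 s of the 122 s allowed. `hand_in()` gives no verdict, so the results below are my own camera measurements.

| Piece | Lies on | Measured offset (limit 12 mm) | Top height, measured / ideal |
|---|---|---|---|
| Long brown tray | green board | about 1.5 mm | 41 / 40 mm |
| Middle blue tray | long tray | about 1.6 mm | 71 / 70 mm |
| Short cream tray | middle tray | about 1 mm | 101 / 100 mm |
| Long silver bar | red board | about 1.7 mm | 38 / 36 mm |
| Short brass bar | long bar | about 1.7 mm | 64 / 62 mm |

- **Alignment and tilt:** every piece lines up with the one below to within about 0.5° (limit about 10°). I did not measure tilt directly, but the top heights fit level seating.
- **Choice of brass bar:** I used the medium one, measured at about 80 × 42 × 26 mm. The other two measured about 110 × 60 and 58 × 31 mm.
- **Bystanders:** the ink tin, cup and mallet showed no shift beyond a few mm of measurement noise, and the gripper was open and well clear at hand-in.
- **Forces:** the highest wrist force I read was about 7 N, while gripping. I only read it at the end of each move.
- **Disagreements:** the scene and side cameras differ by about 4 mm in y and 2–3 mm in height, with the wrist camera in between. The wrist view reads tops about 1–2 mm high, so I relied on it throughout. In the last side view my script merged the tray stack with the cup, so I ignored that reading.

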